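# Stow the carabiner under the sliding hatch

### The job

Put the stainless carabiner away in the white hardware box: slide the box's flush hatch fully open by pressing a fingertip on it, lay the carabiner in the well underneath, and slide the hatch fully home again. The hatch is a thin panel that cracks if you lean hard on it, so press only as much as it takes; leave everything else on the shelf where it is.

Things in the scene. Friction and masses are not known exactly. Their poses are not given: they have to be found in the camera images.
- gearbox: White marine-plastic hardware box, screwed down, 150 (its x) x 272 (its y) x 60 mm high; origin at the centre of its underside. In its flat top a recess 118 x 250 mm between two side rails holds one hatch panel that slides along the box's y. The recess's -y half is the mouth of the well, its +y half has a fixed deck 10 mm below the rails, over which the hatch lies when open.
- hatch (a joint): Position of the hatch in m along the box's +y: 0 fully shut (over the well, against the -y end), 0.124 fully open (over the deck, against the +y end). It stays where it is left and stops hard at both ends. It drags with about 7 N in its grooves, so a fingertip (friction about 0.6) must press with some 14 to 20 N to carry it along; with less the finger skids.
- lid: The hatch: a thin grey panel 118 (x) x 124 (y) x 4 mm with a black ribbed field (60 x 42 mm) in its middle, no handle, hole or notch; it moves with the joint. Origin: middle of its top if it lay exactly flush, 60 mm above the shelf; but in its worn grooves it sits from 1 mm higher to 3.5 mm lower, unmeasured. It bows about 1 mm per 20 N and cracks above 25 N. Axes as the box's.
- well (a point): Centre of the well's floor, 8 mm above the shelf, fixed in the box (64 mm to -y of the box's centre). The well is 118 (x) x 122 (y) mm and about 44 mm deep below the hatch. Axes as the box's.
- carabiner: Stainless steel carabiner with a screw sleeve on its gate: a closed rounded-rectangle ring of round 9 mm bar, 92 mm long (its x) and 46 mm wide (its y), lying flat on the shelf, 9 mm high, 110 g. Origin at its centre, on its underside. Its long sides are straight for 50 mm and parallel, so it can be gripped across its width.
- boltsnap: Bystander: steel bolt snap, a small swivel eye and a hook in one line, 106 mm long (its x), 34 mm wide, 10 mm high, lying flat. Origin on its underside, near the swivel.
- mask: Bystander: clear silicone dive mask with two glass lenses, lying lens up, 90 x 160 x 50 mm. Origin at the centre of its underside.
- snorkel: Bystander: blue plastic snorkel tube lying flat, about 360 mm long (its x), 25 mm thick, with a black mouthpiece bent to its -y. Origin under the tube's middle.
- torch: Bystander: black dive torch lying along its x, 152 mm long, 46 mm across its head. Origin under its middle.
- bottle: Bystander: clear bottle of mask defogger, 36 mm across, 95 mm high, upright. Origin at the centre of its base.
- cup: Bystander: white mug, 76 mm across, 78 mm high, handle at its +y. Origin at the centre of its base.
- weight: Bystander: dark lead dive weight, 90 x 55 x 26 mm. Origin at the centre of its underside.
- case: Bystander: yellow hard plastic mask case, shut, standing fixed at the back, 114 x 202 x 92 mm. Origin at the centre of its underside.
Mind the look-alikes: they are no part of the job. Leave any blue or yellow look-alike of the carabiner alone.

How it is judged:
On the way, in this order (a step that is already met when the one before it is completed fails the run):
1. the hatch is slid fully open (within 6 mm) (value of joint hatch above 0.118 m), for 0.2 s.
2. the carabiner lies in the well, on its floor, let go (z of carabiner in the frame of well between -0.005 and 0.012 m and x of carabiner in the frame of well between -0.04 and 0.04 m and y of carabiner in the frame of well between -0.042 and 0.042 m and contact force between the fingers and carabiner below 0.1 N and linear speed of carabiner below 0.03 m/s), for 0.2 s.
At the end, for the whole second after the job is handed in: The hatch is home within 4 mm of fully shut and the carabiner lies at rest on the floor of the well beneath it (its centre within 40 mm of the well's centre along the box's x and 42 mm along its y, no more than 12 mm above the floor) (value of joint hatch below 0.004 m and z of carabiner in the frame of well between -0.005 and 0.012 m and x of carabiner in the frame of well between -0.04 and 0.04 m and y of carabiner in the frame of well between -0.042 and 0.042 m and linear speed of carabiner below 0.03 m/s); the robot touches nothing.
It fails at once if the robot loads the thin hatch panel with more than 25 N (contact force between any of the fingers, the arm and lid above 25 N).
It fails at once if another thing on the shelf is moved by more than 25 mm (distance of any of boltsnap, mask, snorkel, torch, bottle, cup, weight from where it was at the start of the episode above 0.025 m).
It also fails if it takes over 72 s, if anything falls off the work surface, if the arm or the gripper's body presses on something with over 40 N, if the wrist force passes 120 N, or if a joint passes its speed limit or range.

### The arm

A 6-joint arm with a two-finger parallel gripper is mounted at the origin on the work surface. World frame = base frame: x ahead of the robot, y to its left, z up, the work surface at z = 0. Lengths are in m, angles in rad, forces in N, time in s.
With the tool pointing down it reaches from about 0.275 to 0.75 m from the base axis. Payload 10.2 kg.
Tool frame: the origin (TCP) lies at the very end of the fingers, on their centre line; the grasp point (between the pads) lies robot.hold_point_z behind it (robot.hold_point_z is the distance from the TCP to the grasp point, in m); z points along the fingers, y is the line along which they close (so a half turn about z gives the same grasp; the last joint's range is limited). The gripper opens to 85 mm and grips with 20 to 120 N. Pads are 22 mm wide; open, the fingers measure 114 mm over their backs; the gripper's body (76 mm by 85 mm) begins 54 mm behind the grasp point. The pads swing forward as they close: fully open they stand 13 mm farther back than shut.
Start: joints at [-1.421, 0.313, 1.498, -0, 1.331, -0.223], TCP at [0.191, -0.489, 0.231] pointing down, gripper open.
Joint ranges: [-2.94, 2.94], [-0.97, 2.17], [0.19, 2.56], [-1.23, 4.37], [0.02, 3.11], [-2.88, 2.88]. Speed limits (rad/s): [2.39, 2.39, 3.01, 3.14, 3.14, 3.14].

### API

Orientations are given as a unit quaternion [w, x, y, z].
In Python, from cell import observe, vision, finish_job, robot gives the robot as it stands.
- The arm moves only by the tool step_arm, never from a script. Its argument "motion" is a list of rows, each an object of numbers: "grip": the finger opening in m, from 0 to 0.0854; "tx", "ty", "tz": the shift along the world's x, y, z in m; "roll": the turn about the world's z in degrees. In form: [{"grip": .., "tx": .., "ty": .., "tz": .., "roll": ..}, ...]. A call has 1 to 10 rows; each row shifts and turns the commanded pose from where the row before left it; what a row does not reach is not made up. A row lasts 1/12 s, in which the tool goes at most 41.7 mm and 7.16 degrees, less where a joint would pass 70% of its speed; a pose out of reach is approached as far as the arm can. A call with a gripper value outside its range is refused whole. The fingers move at their own pace and stop on an object; "squeeze" is the grip in N (left out, the last holds). Time passes only in rows, so rows that do not move let the fingers close. It gives the time, the measured TCP pose, the force, the opening and the grip force at its end, in the units of the state.
- observe(): the state, without advancing time (a new reading comes with each control period).
- vision.grab_frame(name): name is "side" or "top" or "wrist"; returns the picture (400x640x3 uint8, blue, green, red); there is no depth.
- vision.calibration(name): a dict with "fx", "fy", "cx", "cy" (pixels), "cam_to_world" (4x4, takes a point from camera to world coordinates); the wrist camera has in their place "T_tool_cam" (4x4, takes a point from camera to tool coordinates, whose origin is the TCP and whose axes are the flange's). Camera axes: x right, y down, z forward; pixel columns grow to the right and rows downward; lengths in m; the calibration is good to about 2 mm. A picture is of the moment at which its call begins: read the wrist's pose just before it. calibration takes no time and is no camera call.
- finish_job(): hands the job in; it is judged then, once.
The state is a dict: "time_s": time; "qpos": joint angles; "joint_velocities": joint speeds; "joint_torque": joint torques, N m; "eef_pos": TCP position; "tool_rot": TCP orientation; "contact_force": force on the tool from outside, world axes, zero at the start; "moment": the same for the moment, N m; "width": finger opening in m; "finger_force": force on a finger pad.
Only numpy, scipy, OpenCV 4.12 (cv2) and the standard library are available. Lean on these libraries where they do the work, as an engineer would, in place of code of your own. Each camera call takes 0.05 s, during which the arm holds its last target. There are 200 camera calls.

## Working session

There is one attempt and no reset: what is moved stays moved. The work goes in short steps, Python scripts to look and compute and a tool call to move; the robot and the scene stay as the last step left them, time stands still between calls to the robot, and variables do not carry over. Pictures are saved under pics/ and viewed, at most 10 in all, crops included, and the job is handed in when it is done.

Besides the shell and the picture viewer there is one more tool, called as name(argument=value, ...) on one line, values as JSON. step_arm: Moves the arm, as the interface text tells. Its arguments: {"type":"object","properties":{"motion":{"type":"array","items":{"type":"object","properties":{"grip":{"type":"number"},"tx":{"type":"number"},"ty":{"type":"number"},"tz":{"type":"number"},"roll":{"type":"number"}}}},"squeeze":{"type":"number"}},"required":["motion"]}

```bash
mkdir -p pics; cat > h.py <<'E'
import numpy as np, cv2
from cell import observe, vision, finish_job, robot
from scipy.spatial.transform import Rotation as R
def cam(name):
    c=vision.calibration(name)
    if name!='wrist': return c, np.array(c['cam_to_world'])
    s=observe(); q=s['tool_rot']; T=np.eye(4); T[:3,:3]=R.from_quat([q[1],q[2],q[3],q[0]]).as_matrix(); T[:3,3]=s['eef_pos']
    return c, T@np.array(c['T_tool_cam'])
def ray(c,T,px,z):
    d=T[:3,:3]@np.array([(px[0]-c['cx'])/c['fx'],(px[1]-c['cy'])/c['fy'],1]); o=T[:3,3]
    return o+d*(z-o[2])/d[2]
E
python3 - <<'E'
from h import *
for n in ['top','side','wrist']:
    c,T=cam(n); cv2.imwrite(f'pics/{n}0.png',vision.grab_frame(n)); print(n,c['fx'],T.round(3).tolist())
print(robot.hold_point_z, observe())
E
```

```text
top 449.37230262429864 [[0.002, -0.995, 0.098, 0.422], [-1.0, -0.001, 0.013, -0.006], [-0.013, -0.098, -0.995, 1.371], [0.0, 0.0, 0.0, 1.0]]
side 418.07726938145635 [[0.931, -0.204, 0.303, 0.177], [-0.366, -0.545, 0.754, -0.927], [0.011, -0.813, -0.582, 0.778], [0.0, 0.0, 0.0, 1.0]]
wrist 276.9460670733451 [[0.365, -0.895, -0.257, 0.257], [-0.931, -0.351, -0.1, -0.462], [-0.001, 0.276, -0.961, 0.372], [0.0, 0.0, 0.0, 1.0]]
0.0187 {'time_s': 0.15, 'qpos': array([-1.42136179e+00,  3.13339441e-01,  1.49823205e+00,  1.23795284e-05,
        1.33101093e+00, -2.23398794e-01]), 'joint_velocities': array([ 9.71328458e-04, -1.83597540e-03, -1.88827524e-03,  1.15643371e-03,
        6.69250837e-04, -9.48935370e-05]), 'joint_torque': array([ 1.46368384e-03, -4.12367749e+01, -2.59797424e+01, -2.23352099e-04,
        3.21754764e-03,  1.56814508e-05]), 'eef_pos': array([ 0.19119818, -0.48874783,  0.23086883]), 'tool_rot': array([-4.94323954e-04,  9.82674826e-01,  1.85337370e-01,  2.43055449e-05]), 'contact_force': array([ 0.06700356,  0.69959776, -0.12111514]), 'moment': array([ 0.01717522, -0.00619165,  0.04610039]), 'finger_force': 0.0, 'width': 0.0853687980997558}
```

View pics/top0.png

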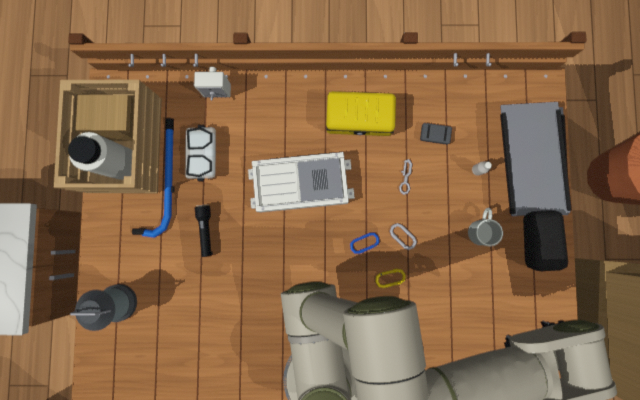

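View pics/side0.png

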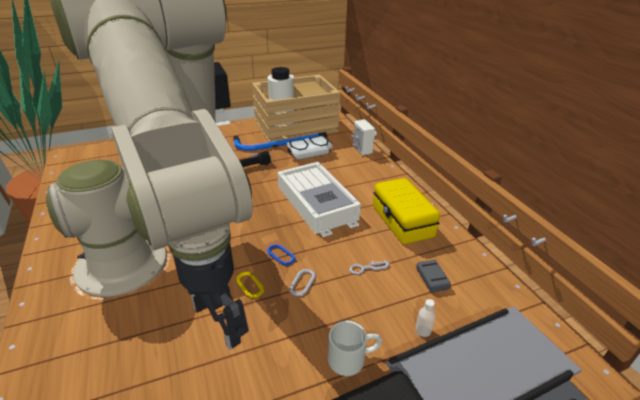

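Top view: the candidates are the stainless ring (403,236), blue look-alike (366,243), yellow look-alike (391,278) and bolt snap (405,177). I choose the silver closed ring at (403,236). The box is at (300,182), with the grey hatch shut at its right (-y) end and the ribs at (320,180).

```bash
cat > m.py <<'E'
from h import *
c,T=cam('top'); im=cv2.imread('pics/top0.png'); hsv=cv2.cvtColor(im,cv2.COLOR_BGR2HSV)
def blobs(mask,roi,z,minA,tag):
    x0,y0,x1,y1=roi; m=np.zeros_like(mask); m[y0:y1,x0:x1]=mask[y0:y1,x0:x1]
    for k in cv2.findContours(m,cv2.RETR_EXTERNAL,cv2.CHAIN_APPROX_NONE)[0]:
        if cv2.contourArea(k)<minA: continue
        b=cv2.minAreaRect(k); P=np.array([ray(c,T,p,z) for p in cv2.boxPoints(b)])
        e1,e2=P[1]-P[0],P[2]-P[1]; L=e1 if np.linalg.norm(e1)>np.linalg.norm(e2) else e2
        print(tag,np.round(b[0],1),'ctr',P.mean(0).round(4),'dims',np.linalg.norm(e1).round(4),np.linalg.norm(e2).round(4),'longdir deg',np.degrees(np.arctan2(L[1],L[0])).round(1)%180)
S,V=hsv[...,1],hsv[...,2]
grey=((S<60)&(V>100)).astype(np.uint8)*255
blobs(grey,(380,215,425,257),.0045,60,'carab')
grey2=((S<70)&(V>60)).astype(np.uint8)*255
blobs(grey2,(240,140,362,225),.06,500,'box')
blobs(((V<160)&(S<90)).astype(np.uint8)*255,(256,158,346,206),.06,100,'lid')
blobs(((V<85)).astype(np.uint8)*255,(300,160,340,200),.06,20,'ribs')
a=cv2.resize(im[140:290,240:430],None,fx=4,fy=4,interpolation=cv2.INTER_CUBIC); cv2.imwrite('pics/crop0.png',a)
E
python3 m.py
```

```text
carab [402.5 236. ] ctr [ 0.419  -0.2359  0.0045] dims 0.0452 0.0907 longdir deg 44.599999999999994
box [300.3 181.6] ctr [0.5779 0.0706 0.06  ] dims 0.3074 0.1545 longdir deg 95.7
lid [320.3 179.5] ctr [0.5839 0.0117 0.06  ] dims 0.1274 0.1216 longdir deg 96.4
```

View pics/crop0.png

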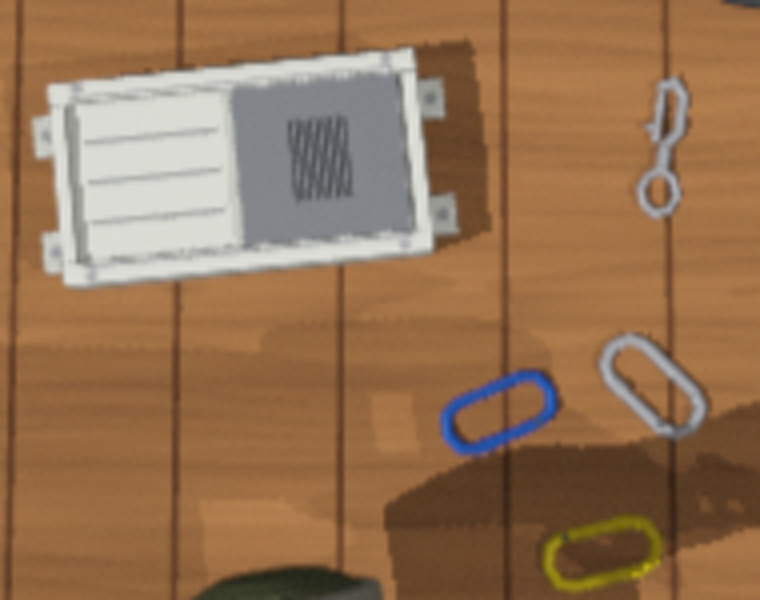

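The crop confirms a silver closed ring with a screw sleeve as the carabiner, and the hatch lies at the box's -y end. Going above the hatch with the fingers shut.

step_arm(motion=[{"grip":0,"tx":0.022,"ty":0.028},{"grip":0,"tx":0.022,"ty":0.028},{"grip":0,"tx":0.022,"ty":0.028},{"grip":0,"tx":0.022,"ty":0.028},{"grip":0,"tx":0.022,"ty":0.028},{"grip":0,"tx":0.022,"ty":0.028},{"grip":0,"tx":0.022,"ty":0.028},{"grip":0,"tx":0.022,"ty":0.028},{"grip":0,"tx":0.022,"ty":0.028},{"grip":0,"tx":0.022,"ty":0.028}])

```text
validation failed for argument at $.mo...
```

step_arm(motion=[{"grip":0,"tx":0.022,"ty":0.028,"tz":-0.01},{"grip":0,"tx":0.022,"ty":0.028,"tz":-0.01},{"grip":0,"tx":0.022,"ty":0.028,"tz":-0.01},{"grip":0,"tx":0.022,"ty":0.028,"tz":-0.01},{"grip":0,"tx":0.022,"ty":0.028,"tz":-0.01},{"grip":0,"tx":0.022,"ty":0.028,"tz":-0.01},{"grip":0,"tx":0.022,"ty":0.028,"tz":-0.01},{"grip":0,"tx":0.022,"ty":0.025,"tz":-0.01},{"grip":0},{"grip":0}])

```text
validation failed for argument at $.mo...
```

step_arm(motion=[{"grip":0.0,"tx":0.022,"ty":0.028,"tz":0.0,"roll":0.0}])

```text
time_s: 0.23
eef_pos: [0.2111, -0.4633, 0.2305]
tool_rot: [0.0, 0.983, 0.183, -0.001]
contact_force: [1.5, -0.8, -0.3]
width: 0.0756
finger_force: 0.0
```

All keys are required in each row.

step_arm(motion=[{"grip":0.0,"tx":0.022,"ty":0.028,"tz":0.0,"roll":0.0},{"grip":0.0,"tx":0.022,"ty":0.028,"tz":0.0,"roll":0.0},{"grip":0.0,"tx":0.022,"ty":0.028,"tz":0.0,"roll":0.0},{"grip":0.0,"tx":0.022,"ty":0.028,"tz":0.0,"roll":0.0},{"grip":0.0,"tx":0.022,"ty":0.028,"tz":0.0,"roll":0.0},{"grip":0.0,"tx":0.022,"ty":0.028,"tz":0.0,"roll":0.0},{"grip":0.0,"tx":0.022,"ty":0.028,"tz":0.0,"roll":0.0},{"grip":0.0,"tx":0.022,"ty":0.028,"tz":0.0,"roll":0.0},{"grip":0.0,"tx":0.022,"ty":0.028,"tz":0.0,"roll":0.0},{"grip":0.0,"tx":0.022,"ty":0.028,"tz":0.0,"roll":0.0}])

```text
time_s: 1.07
eef_pos: [0.4339, -0.1793, 0.2312]
tool_rot: [-0.0, 0.983, 0.185, -0.0]
contact_force: [0.7, -0.4, 0.0]
width: 0.0
finger_force: 0.0
```

step_arm(motion=[{"grip":0.0,"tx":0.022,"ty":0.028,"tz":-0.01,"roll":0.0},{"grip":0.0,"tx":0.022,"ty":0.028,"tz":-0.01,"roll":0.0},{"grip":0.0,"tx":0.022,"ty":0.028,"tz":-0.01,"roll":0.0},{"grip":0.0,"tx":0.022,"ty":0.028,"tz":-0.01,"roll":0.0},{"grip":0.0,"tx":0.022,"ty":0.028,"tz":-0.01,"roll":0.0},{"grip":0.0,"tx":0.022,"ty":0.028,"tz":-0.01,"roll":0.0},{"grip":0.0,"tx":0.022,"ty":0.025,"tz":-0.01,"roll":0.0},{"grip":0.0,"tx":0.0,"ty":0.0,"tz":-0.01,"roll":0.0},{"grip":0.0,"tx":0.0,"ty":0.0,"tz":0.0,"roll":0.0},{"grip":0.0,"tx":0.0,"ty":0.0,"tz":0.0,"roll":0.0}])

```text
time_s: 1.9
eef_pos: [0.5866, 0.0117, 0.1508]
tool_rot: [-0.0, 0.983, 0.185, -0.001]
contact_force: [0.1, 0.8, -0.5]
width: 0.0003
finger_force: 0.0
```

```bash
python3 - <<'E'
from h import *
c,T=cam('wrist'); im=vision.grab_frame('wrist'); cv2.imwrite('pics/w1.png',im); np.save('w1.npy',T)
s=observe(); print(s['time_s'],s['eef_pos'],s['contact_force'])
E
```

```text
1.95 [0.58686376 0.01127516 0.1516252 ] [ 0.38124176 -0.65365691  0.52785112]
```

View pics/w1.png

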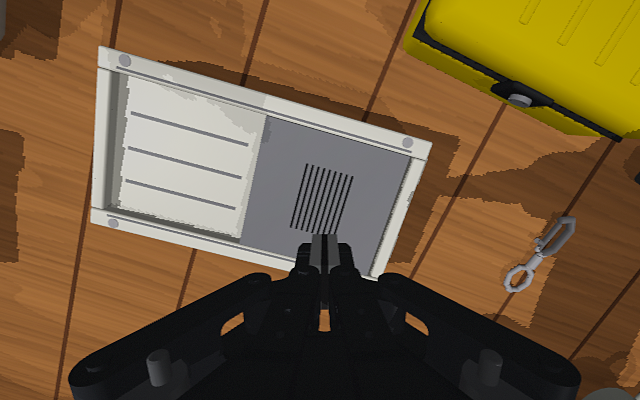

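The wrist view shows the box rim corners at about (98,46), (432,143) and (91,222), and the hatch ribs centred at (321,198). The fingers are shut at (322,240).

```bash
python3 - <<'E'
from h import *
c=vision.calibration('wrist');T=np.load('w1.npy')
f=lambda p,z=.06:ray(c,T,p,z)[:2]
A,B,D=f((98,46)),f((432,143)),f((91,222))
print(A,B,D,'len',np.linalg.norm(A-B),np.linalg.norm(A-D),'ydir',np.degrees(np.arctan2(*(A-B)[::-1])),'ctr',(B+D)/2,'ribs',f((321,198)))
E
```

```text
[0.63994815 0.21609914] [ 0.66763491 -0.0507594 ] [0.49485335 0.20021139] len 0.2682909552114356 0.14596205458648417 ydir 95.92328332144517 ctr [0.58124413 0.07472599] ribs [0.59047694 0.01723323]
```

step_arm(motion=[{"grip":0.0,"tx":0.0,"ty":0.0,"tz":-0.03,"roll":0.0},{"grip":0.0,"tx":0.0,"ty":0.0,"tz":-0.03,"roll":0.0},{"grip":0.0,"tx":0.0,"ty":0.0,"tz":-0.02,"roll":0.0},{"grip":0.0,"tx":0.0,"ty":0.0,"tz":0.0,"roll":0.0},{"grip":0.0,"tx":0.0,"ty":0.0,"tz":0.0,"roll":0.0}])

```text
time_s: 2.37
eef_pos: [0.5871, 0.0111, 0.0721]
tool_rot: [0.0, 0.983, 0.185, -0.0]
contact_force: [0.5, 0.1, 1.1]
width: 0.0001
finger_force: 0.0
```

step_arm(motion=[{"grip":0.0,"tx":0.0,"ty":0.0,"tz":-0.004,"roll":0.0},{"grip":0.0,"tx":0.0,"ty":0.0,"tz":-0.004,"roll":0.0},{"grip":0.0,"tx":0.0,"ty":0.0,"tz":-0.001,"roll":0.0},{"grip":0.0,"tx":0.0,"ty":0.0,"tz":0.0,"roll":0.0}])

```text
time_s: 2.7
eef_pos: [0.5873, 0.012, 0.0627]
tool_rot: [0.0, 0.983, 0.185, 0.0]
contact_force: [-0.4, -0.9, 0.9]
width: 0.0002
finger_force: 0.0
```

step_arm(motion=[{"grip":0.0,"tx":0.0,"ty":0.0,"tz":-0.0005,"roll":0.0},{"grip":0.0,"tx":0.0,"ty":0.0,"tz":0.0,"roll":0.0}])

```text
time_s: 2.87
eef_pos: [0.5873, 0.0121, 0.0621]
tool_rot: [0.0, 0.983, 0.185, 0.0]
contact_force: [0.0, -0.0, -0.1]
width: -0.0003
finger_force: 0.0
```

step_arm(motion=[{"grip":0.0,"tx":0.0,"ty":0.0,"tz":-0.0005,"roll":0.0},{"grip":0.0,"tx":0.0,"ty":0.0,"tz":0.0,"roll":0.0}])

```text
time_s: 3.03
eef_pos: [0.5872, 0.0121, 0.0613]
tool_rot: [0.0, 0.983, 0.185, 0.0]
contact_force: [-0.3, 0.4, -0.1]
width: 0.0002
finger_force: 0.0
```

step_arm(motion=[{"grip":0.0,"tx":0.0,"ty":0.0,"tz":-0.0005,"roll":0.0},{"grip":0.0,"tx":0.0,"ty":0.0,"tz":0.0,"roll":0.0}])

```text
time_s: 3.2
eef_pos: [0.5872, 0.0121, 0.0607]
tool_rot: [-0.0, 0.983, 0.185, -0.0]
contact_force: [-0.5, -1.3, -1.6]
width: -0.0002
finger_force: 0.0
```

step_arm(motion=[{"grip":0.0,"tx":0.0,"ty":0.0,"tz":-0.0005,"roll":0.0},{"grip":0.0,"tx":0.0,"ty":0.0,"tz":0.0,"roll":0.0}])

```text
time_s: 3.37
eef_pos: [0.5872, 0.0121, 0.0602]
tool_rot: [-0.0, 0.983, 0.185, -0.0]
contact_force: [0.4, -0.3, -0.1]
width: -0.0001
finger_force: 0.0
```

step_arm(motion=[{"grip":0.0,"tx":0.0,"ty":0.0,"tz":-0.0005,"roll":0.0},{"grip":0.0,"tx":0.0,"ty":0.0,"tz":0.0,"roll":0.0}])

```text
time_s: 3.53
eef_pos: [0.5872, 0.0121, 0.06]
tool_rot: [0.0, 0.983, 0.185, 0.0]
contact_force: [-1.4, -0.2, 3.1]
width: 0.0004
finger_force: 1.0
```

step_arm(motion=[{"grip":0.0,"tx":0.0,"ty":0.0,"tz":-0.0004,"roll":0.0},{"grip":0.0,"tx":0.0,"ty":0.0,"tz":0.0,"roll":0.0}])

```text
time_s: 3.7
eef_pos: [0.5873, 0.012, 0.0598]
tool_rot: [0.0, 0.983, 0.185, 0.0]
contact_force: [-2.8, -0.1, 5.3]
width: 0.0005
finger_force: 2.5
```

step_arm(motion=[{"grip":0.0,"tx":0.0,"ty":0.0,"tz":-0.0005,"roll":0.0},{"grip":0.0,"tx":0.0,"ty":0.0,"tz":0.0,"roll":0.0},{"grip":0.0,"tx":0.0,"ty":0.0,"tz":0.0,"roll":0.0}])

```text
time_s: 3.95
eef_pos: [0.5873, 0.0121, 0.0596]
tool_rot: [0.0, 0.983, 0.185, 0.0]
contact_force: [-2.8, -0.8, 7.7]
width: 0.0003
finger_force: 3.8
```

step_arm(motion=[{"grip":0.0,"tx":0.0,"ty":0.0,"tz":-0.0004,"roll":0.0},{"grip":0.0,"tx":0.0,"ty":0.0,"tz":0.0,"roll":0.0},{"grip":0.0,"tx":0.0,"ty":0.0,"tz":0.0,"roll":0.0}])

```text
time_s: 4.2
eef_pos: [0.5873, 0.0121, 0.0595]
tool_rot: [0.0, 0.983, 0.185, 0.0]
contact_force: [-4.8, -0.4, 10.1]
width: -0.0002
finger_force: 5.0
```

step_arm(motion=[{"grip":0.0,"tx":-0.0005,"ty":0.0,"tz":-0.0005,"roll":0.0},{"grip":0.0,"tx":-0.0005,"ty":0.0,"tz":-0.0005,"roll":0.0},{"grip":0.0,"tx":0.0,"ty":0.0,"tz":0.0,"roll":0.0}])

```text
time_s: 4.45
eef_pos: [0.5873, 0.012, 0.0593]
tool_rot: [0.001, 0.983, 0.185, 0.002]
contact_force: [-2.2, 0.7, 13.8]
width: -0.0001
finger_force: 6.5
```

step_arm(motion=[{"grip":0.0,"tx":-0.0005,"ty":0.0,"tz":-0.0004,"roll":0.0},{"grip":0.0,"tx":-0.0003,"ty":0.003,"tz":0.0,"roll":0.0},{"grip":0.0,"tx":-0.0003,"ty":0.003,"tz":0.0,"roll":0.0},{"grip":0.0,"tx":-0.0003,"ty":0.003,"tz":0.0,"roll":0.0}])

```text
time_s: 4.78
eef_pos: [0.5865, 0.0195, 0.0593]
tool_rot: [0.002, 0.983, 0.185, 0.002]
contact_force: [-1.6, -7.5, 14.0]
width: 0.0001
finger_force: 6.7
```

step_arm(motion=[{"grip":0.0,"tx":-0.0005,"ty":0.003,"tz":-0.0003,"roll":0.0},{"grip":0.0,"tx":-0.0003,"ty":0.003,"tz":0.0,"roll":0.0},{"grip":0.0,"tx":-0.0003,"ty":0.003,"tz":0.0,"roll":0.0},{"grip":0.0,"tx":-0.0003,"ty":0.003,"tz":0.0,"roll":0.0}])

```text
time_s: 5.12
eef_pos: [0.5853, 0.0315, 0.0592]
tool_rot: [0.002, 0.983, 0.185, 0.002]
contact_force: [-0.3, -7.7, 14.2]
width: 0.0002
finger_force: 7.4
```

```bash
python3 - <<'E'
from h import *
c,T=cam('wrist'); im=vision.grab_frame('wrist'); cv2.imwrite('pics/w2.png',im)
s=observe(); print(s['contact_force'],s['finger_force'])
f=lambda p:ray(c,T,p,.06)
# lid trailing edge: print grey-ness along a box-y line at box x=-0.03..
yd=np.array([-.1045,.9945]);xd=np.array([.9945,.1045]);C=np.array([.58,.073])
Ti=np.linalg.inv(T)
for bx in (.03,.045):
    o=[]
    for by in np.arange(-.14,.01,.003):
        p=Ti@np.array([*(C+bx*xd+by*yd),.06,1]); u=int(c['cx']+c['fx']*p[0]/p[2]); v=int(c['cy']+c['fy']*p[1]/p[2])
        o.append((round(by*1000),int(im[v,u].mean()) if 0<=u<640 and 0<=v<400 else -1))
    print(bx,o)
E
```

```text
[-0.71536947 -6.67664152 14.82436141] 7.401800905354321
0.03 [(-140, 60), (-137, 59), (-134, 58), (-131, 137), (-128, 134), (-125, 133), (-122, 97), (-119, 77), (-116, 77), (-113, 77), (-110, 76), (-107, 75), (-104, 76), (-101, 76), (-98, 74), (-95, 76), (-92, 75), (-89, 75), (-86, 76), (-83, 75), (-80, 124), (-77, 121), (-74, 119), (-71, 118), (-68, 118), (-65, 118), (-62, 117), (-59, 127), (-56, 118), (-53, 21), (-50, 120), (-47, 83), (-44, 115), (-41, 125), (-38, 18), (-35, 104), (-32, 67), (-29, 99), (-26, 105), (-23, 16), (-20, 107), (-17, 72), (-14, 105), (-11, 104), (-8, 105), (-5, 105), (-2, 106), (1, 105), (4, 107), (7, 105), (10, 106)]
0.045 [(-140, 68), (-137, 66), (-134, 64), (-131, 138), (-128, 134), (-125, 133), (-122, 103), (-119, 76), (-116, 77), (-113, 77), (-110, 77), (-107, 77), (-104, 76), (-101, 75), (-98, 122), (-95, 119), (-92, 118), (-89, 118), (-86, 118), (-83, 119), (-80, 118), (-77, 119), (-74, 118), (-71, 119), (-68, 118), (-65, 119), (-62, 119), (-59, 120), (-56, 119), (-53, 120), (-50, 121), (-47, 120), (-44, 120), (-41, 119), (-38, 102), (-35, 104), (-32, 104), (-29, 104), (-26, 104), (-23, 105), (-20, 104), (-17, 120), (-14, 120), (-11, 121), (-8, 107), (-5, 106), (-2, 106), (1, 107), (4, 106), (7, 107), (10, 107)]
```

View pics/w2.png

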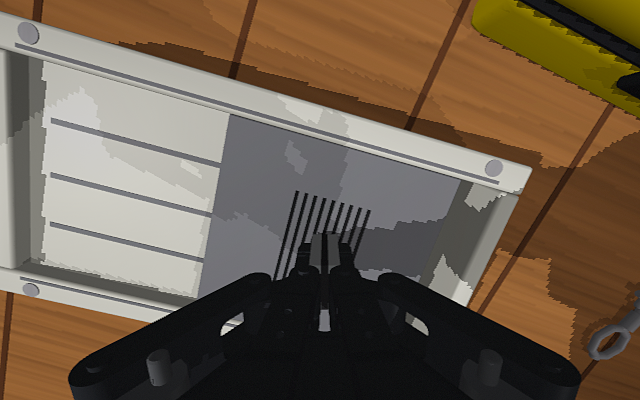

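The hatch is moving with the finger: a gap of roughly 20 mm shows at its -y end near (470,230). Continuing.

step_arm(motion=[{"grip":0.0,"tx":-0.0004,"ty":0.004,"tz":-0.0002,"roll":0.0},{"grip":0.0,"tx":-0.0004,"ty":0.004,"tz":0.0,"roll":0.0},{"grip":0.0,"tx":-0.0004,"ty":0.004,"tz":0.0,"roll":0.0},{"grip":0.0,"tx":-0.0004,"ty":0.004,"tz":0.0,"roll":0.0},{"grip":0.0,"tx":-0.0004,"ty":0.004,"tz":0.0,"roll":0.0},{"grip":0.0,"tx":-0.0004,"ty":0.004,"tz":0.0,"roll":0.0},{"grip":0.0,"tx":-0.0004,"ty":0.004,"tz":0.0,"roll":0.0},{"grip":0.0,"tx":-0.0004,"ty":0.004,"tz":0.0,"roll":0.0}])

```text
time_s: 5.83
eef_pos: [0.582, 0.0637, 0.0591]
tool_rot: [0.002, 0.983, 0.185, 0.002]
contact_force: [-1.1, -7.4, 16.5]
width: 0.0
finger_force: 8.2
```

step_arm(motion=[{"grip":0.0,"tx":-0.0004,"ty":0.004,"tz":0.0,"roll":0.0},{"grip":0.0,"tx":-0.0004,"ty":0.004,"tz":0.0,"roll":0.0},{"grip":0.0,"tx":-0.0004,"ty":0.004,"tz":0.0,"roll":0.0},{"grip":0.0,"tx":-0.0004,"ty":0.004,"tz":0.0,"roll":0.0},{"grip":0.0,"tx":-0.0004,"ty":0.004,"tz":0.0,"roll":0.0},{"grip":0.0,"tx":-0.0004,"ty":0.004,"tz":0.0,"roll":0.0},{"grip":0.0,"tx":-0.0004,"ty":0.004,"tz":0.0,"roll":0.0},{"grip":0.0,"tx":-0.0004,"ty":0.004,"tz":0.0,"roll":0.0}])

```text
time_s: 6.5
eef_pos: [0.5788, 0.0958, 0.0591]
tool_rot: [0.002, 0.983, 0.185, 0.002]
contact_force: [-1.7, -8.5, 17.7]
width: 0.0001
finger_force: 8.3
```

step_arm(motion=[{"grip":0.0,"tx":-0.0004,"ty":0.004,"tz":0.0002,"roll":0.0},{"grip":0.0,"tx":-0.0004,"ty":0.004,"tz":0.0,"roll":0.0},{"grip":0.0,"tx":-0.0004,"ty":0.004,"tz":0.0,"roll":0.0},{"grip":0.0,"tx":-0.0004,"ty":0.004,"tz":0.0,"roll":0.0},{"grip":0.0,"tx":-0.0004,"ty":0.004,"tz":0.0,"roll":0.0},{"grip":0.0,"tx":-0.0004,"ty":0.004,"tz":0.0,"roll":0.0},{"grip":0.0,"tx":-0.0004,"ty":0.004,"tz":0.0,"roll":0.0},{"grip":0.0,"tx":-0.0004,"ty":0.004,"tz":0.0,"roll":0.0}])

```text
time_s: 7.17
eef_pos: [0.5755, 0.1279, 0.0591]
tool_rot: [0.002, 0.983, 0.185, 0.002]
contact_force: [-1.0, -6.5, 15.3]
width: 0.0002
finger_force: 7.9
```

step_arm(motion=[{"grip":0.0,"tx":-0.0002,"ty":0.002,"tz":0.0,"roll":0.0},{"grip":0.0,"tx":-0.0002,"ty":0.002,"tz":0.0,"roll":0.0},{"grip":0.0,"tx":-0.0001,"ty":0.001,"tz":0.0,"roll":0.0},{"grip":0.0,"tx":-0.0001,"ty":0.001,"tz":0.0,"roll":0.0}])

```text
time_s: 7.5
eef_pos: [0.5751, 0.1334, 0.0591]
tool_rot: [0.002, 0.983, 0.185, 0.002]
contact_force: [0.0, -10.5, 15.6]
width: -0.0004
finger_force: 7.6
```

step_arm(motion=[{"grip":0.0,"tx":-0.0001,"ty":0.001,"tz":0.0,"roll":0.0},{"grip":0.0,"tx":-0.0001,"ty":0.001,"tz":0.0,"roll":0.0},{"grip":0.0,"tx":0.0,"ty":0.0,"tz":0.0,"roll":0.0}])

```text
time_s: 7.75
eef_pos: [0.5752, 0.1354, 0.0592]
tool_rot: [0.002, 0.983, 0.185, 0.003]
contact_force: [0.0, -8.8, 15.0]
width: 0.0001
finger_force: 7.3
```

step_arm(motion=[{"grip":0.0,"tx":0.0,"ty":0.0,"tz":0.005,"roll":0.0},{"grip":0.0,"tx":0.0,"ty":-0.02,"tz":0.03,"roll":0.0},{"grip":0.0,"tx":0.0,"ty":-0.03,"tz":0.04,"roll":0.0},{"grip":0.0,"tx":0.0,"ty":-0.03,"tz":0.03,"roll":0.0},{"grip":0.0,"tx":0.0,"ty":-0.03,"tz":0.0,"roll":0.0},{"grip":0.0,"tx":0.0,"ty":0.0,"tz":0.0,"roll":0.0}])

```text
time_s: 8.25
eef_pos: [0.5738, 0.0283, 0.1562]
tool_rot: [0.001, 0.983, 0.183, 0.001]
contact_force: [0.1, 0.1, -0.4]
width: -0.0001
finger_force: 0.0
```

```bash
python3 - <<'E'
from h import *
c,T=cam('wrist'); im=vision.grab_frame('wrist'); cv2.imwrite('pics/w3.png',im); np.save('w3.npy',T)
print(observe()['eef_pos'])
E
```

```text
[0.57311776 0.03060525 0.15493102]
```

View pics/w3.png

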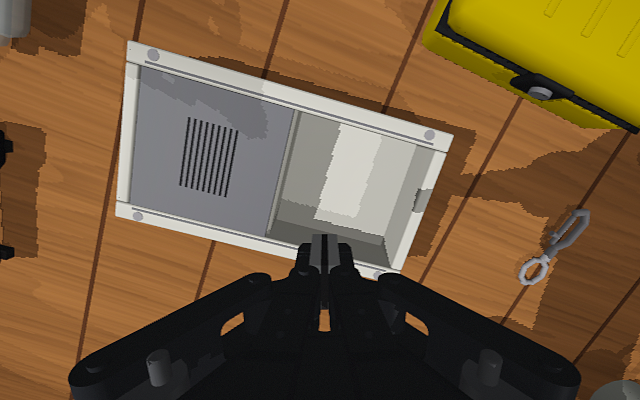

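The hatch lies against the +y end of the recess with its ribs at (208,157), and the well is open at (340,180). Now going to the carabiner.

step_arm(motion=[{"grip":0.065,"tx":-0.017,"ty":-0.0296,"tz":0.0,"roll":2.6},{"grip":0.065,"tx":-0.017,"ty":-0.0296,"tz":0.0,"roll":2.6},{"grip":0.065,"tx":-0.017,"ty":-0.0296,"tz":0.0,"roll":2.6},{"grip":0.065,"tx":-0.017,"ty":-0.0296,"tz":0.0,"roll":2.6},{"grip":0.065,"tx":-0.017,"ty":-0.0296,"tz":0.0,"roll":2.6},{"grip":0.065,"tx":-0.017,"ty":-0.0296,"tz":0.0,"roll":2.6},{"grip":0.065,"tx":-0.017,"ty":-0.0296,"tz":-0.01,"roll":2.6},{"grip":0.065,"tx":-0.017,"ty":-0.0296,"tz":-0.02,"roll":2.6},{"grip":0.065,"tx":-0.017,"ty":-0.0296,"tz":-0.02,"roll":2.6},{"grip":0.065,"tx":0.0,"ty":0.0,"tz":0.0,"roll":0.0}])

```text
time_s: 9.13
eef_pos: [0.4168, -0.2356, 0.101]
tool_rot: [-0.003, 0.925, 0.38, -0.002]
contact_force: [-0.2, 1.4, -0.0]
width: 0.0651
finger_force: 0.0
```

step_arm(motion=[{"grip":0.065,"tx":0.0,"ty":0.0,"tz":0.0,"roll":0.0},{"grip":0.065,"tx":0.0,"ty":0.0,"tz":0.0,"roll":0.0}])

```text
time_s: 9.3
eef_pos: [0.4205, -0.2329, 0.1045]
tool_rot: [-0.0, 0.925, 0.381, 0.0]
contact_force: [-0.2, 0.9, -0.2]
width: 0.065
finger_force: 0.0
```

```bash
python3 - <<'E'
from h import *
c,T=cam('wrist'); im=vision.grab_frame('wrist'); cv2.imwrite('pics/w4.png',im); np.save('w4.npy',T)
s=observe();print(s['eef_pos'],s['tool_rot'])
E
```

```text
[ 0.42079418 -0.23272988  0.10484287] [4.22711882e-05 9.24482212e-01 3.81225121e-01 2.10827762e-04]
```

View pics/w4.png

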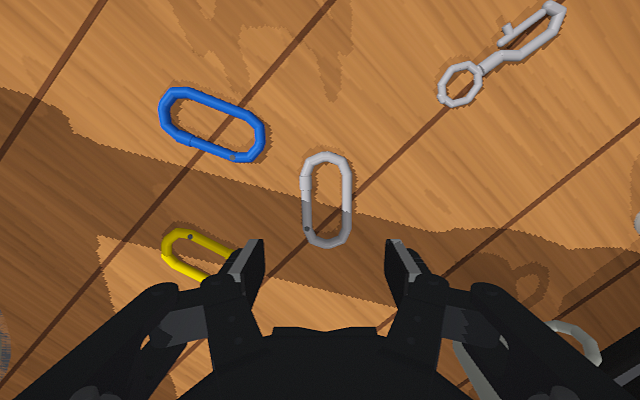

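The silver ring spans (301..353, 151..248) between the fingers, well aligned with them. The yellow one is at about (200,255) and the blue at (212,125).

```bash
python3 - <<'E'
from h import *
c=vision.calibration('wrist');T=np.load('w4.npy')
im=cv2.imread('pics/w4.png');hsv=cv2.cvtColor(im,cv2.COLOR_BGR2HSV)
m=(hsv[...,1]<60).astype(np.uint8)*255; m[:, :290]=0; m[:,365:]=0; m[:140]=0; m[258:]=0
k=max(cv2.findContours(m,0,1)[0],key=cv2.contourArea)
P=np.array([ray(c,T,p[0],.0045)[:2] for p in k],np.float32)
print(cv2.minAreaRect(P))
print('corner yel',ray(c,T,(240,278),.005))
E
```

```text
((0.4207732677459717, -0.23358935117721558), (0.09167573601007462, 0.046332117170095444), 46.33084487915039)
corner yel [ 0.30635143 -0.22884665  0.005     ]
```

step_arm(motion=[{"grip":0.058,"tx":0.0,"ty":0.0,"tz":-0.03,"roll":0.7},{"grip":0.058,"tx":0.0,"ty":-0.0008,"tz":-0.03,"roll":0.7},{"grip":0.058,"tx":0.0,"ty":0.0,"tz":-0.03,"roll":0.0},{"grip":0.058,"tx":0.0,"ty":0.0,"tz":-0.007,"roll":0.0},{"grip":0.058,"tx":0.0,"ty":0.0,"tz":0.0,"roll":0.0},{"grip":0.058,"tx":0.0,"ty":0.0,"tz":0.0,"roll":0.0}])

```text
time_s: 9.85
eef_pos: [0.4209, -0.2345, 0.0088]
tool_rot: [0.001, 0.92, 0.392, 0.0]
contact_force: [0.2, 0.1, 0.0]
width: 0.0581
finger_force: 0.0
```

step_arm(motion=[{"grip":0.058,"tx":0.0,"ty":0.0,"tz":-0.002,"roll":0.0},{"grip":0.058,"tx":0.0,"ty":0.0,"tz":-0.002,"roll":0.0},{"grip":0.058,"tx":0.0,"ty":0.0,"tz":-0.001,"roll":0.0},{"grip":0.058,"tx":0.0,"ty":0.0,"tz":0.0,"roll":0.0}])

```text
time_s: 10.18
eef_pos: [0.4202, -0.2347, 0.003]
tool_rot: [0.0, 0.92, 0.392, 0.0]
contact_force: [-0.4, 0.2, -0.3]
width: 0.0579
finger_force: 0.0
```

step_arm(motion=[{"grip":0.058,"tx":0.0,"ty":0.0,"tz":-0.001,"roll":0.0},{"grip":0.058,"tx":0.0,"ty":0.0,"tz":-0.001,"roll":0.0},{"grip":0.058,"tx":0.0,"ty":0.0,"tz":0.0,"roll":0.0}])

```text
time_s: 10.43
eef_pos: [0.4199, -0.2346, 0.0005]
tool_rot: [-0.0, 0.92, 0.392, -0.0]
contact_force: [0.1, 0.4, 0.3]
width: 0.058
finger_force: 0.0
```

step_arm(motion=[{"grip":0.058,"tx":0.0,"ty":0.0,"tz":-0.001,"roll":0.0},{"grip":0.058,"tx":0.0,"ty":0.0,"tz":-0.001,"roll":0.0},{"grip":0.058,"tx":0.0,"ty":0.0,"tz":0.0,"roll":0.0}])

```text
time_s: 10.68
eef_pos: [0.4199, -0.2345, -0.0016]
tool_rot: [-0.0, 0.92, 0.392, -0.0]
contact_force: [-0.6, -0.2, 0.6]
width: 0.0578
finger_force: 0.0
```

step_arm(motion=[{"grip":0.058,"tx":0.0,"ty":0.0,"tz":-0.001,"roll":0.0},{"grip":0.058,"tx":0.0,"ty":0.0,"tz":-0.001,"roll":0.0},{"grip":0.058,"tx":0.0,"ty":0.0,"tz":0.0,"roll":0.0}])

```text
time_s: 10.93
eef_pos: [0.4199, -0.2345, -0.0036]
tool_rot: [-0.0, 0.92, 0.392, -0.0]
contact_force: [-0.1, 0.5, -0.5]
width: 0.0578
finger_force: 0.0
```

step_arm(motion=[{"grip":0.05,"tx":0.0,"ty":0.0,"tz":0.0,"roll":0.0},{"grip":0.05,"tx":0.0,"ty":0.0,"tz":0.0,"roll":0.0}], squeeze=40)

```text
time_s: 11.1
eef_pos: [0.4203, -0.2348, -0.003]
tool_rot: [0.0, 0.92, 0.392, 0.0]
contact_force: [-0.1, 0.7, 5.2]
width: 0.0496
finger_force: 2.4
```

step_arm(motion=[{"grip":0.04,"tx":0.0,"ty":0.0,"tz":0.0,"roll":0.0},{"grip":0.04,"tx":0.0,"ty":0.0,"tz":0.0,"roll":0.0},{"grip":0.04,"tx":0.0,"ty":0.0,"tz":0.0,"roll":0.0}], squeeze=40)

```text
time_s: 11.35
eef_pos: [0.4207, -0.2352, -0.002]
tool_rot: [0.001, 0.92, 0.392, 0.0]
contact_force: [-1.6, 1.1, 17.1]
width: 0.0442
finger_force: 46.2
```

step_arm(motion=[{"grip":0.04,"tx":0.0,"ty":0.0,"tz":0.01,"roll":0.0},{"grip":0.04,"tx":0.0,"ty":0.0,"tz":0.03,"roll":0.0},{"grip":0.04,"tx":0.0,"ty":0.0,"tz":0.035,"roll":0.0},{"grip":0.04,"tx":0.0,"ty":0.0,"tz":0.035,"roll":0.0},{"grip":0.04,"tx":0.0,"ty":0.0,"tz":0.03,"roll":0.0},{"grip":0.04,"tx":0.0,"ty":0.0,"tz":0.0,"roll":0.0}])

```text
time_s: 11.85
eef_pos: [0.4218, -0.2361, 0.1422]
tool_rot: [0.004, 0.92, 0.392, 0.002]
contact_force: [0.8, -0.4, -1.1]
width: 0.0443
finger_force: 41.7
```

step_arm(motion=[{"grip":0.04,"tx":0.0164,"ty":0.0246,"tz":0.0,"roll":-4.0},{"grip":0.04,"tx":0.0164,"ty":0.0246,"tz":0.0,"roll":-4.0},{"grip":0.04,"tx":0.0164,"ty":0.0246,"tz":0.0,"roll":-4.0},{"grip":0.04,"tx":0.0164,"ty":0.0246,"tz":0.0,"roll":-4.0},{"grip":0.04,"tx":0.0164,"ty":0.0246,"tz":0.0,"roll":-4.0},{"grip":0.04,"tx":0.0164,"ty":0.0246,"tz":0.0,"roll":-4.0},{"grip":0.04,"tx":0.0164,"ty":0.0246,"tz":0.0,"roll":-4.0},{"grip":0.04,"tx":0.0164,"ty":0.0246,"tz":0.0,"roll":-4.0},{"grip":0.04,"tx":0.0164,"ty":0.0246,"tz":0.0,"roll":-4.0},{"grip":0.04,"tx":0.0164,"ty":0.0246,"tz":0.0,"roll":-4.0}])

```text
time_s: 12.68
eef_pos: [0.5842, 0.0129, 0.1359]
tool_rot: [-0.0, 0.999, 0.052, -0.001]
contact_force: [0.1, -0.8, -0.8]
width: 0.0441
finger_force: 41.6
```

step_arm(motion=[{"grip":0.04,"tx":0.0,"ty":0.0,"tz":0.0,"roll":0.0},{"grip":0.04,"tx":0.0,"ty":0.0,"tz":0.0,"roll":0.0},{"grip":0.04,"tx":0.0,"ty":0.0,"tz":0.0,"roll":0.0}])

```text
time_s: 12.93
eef_pos: [0.5834, 0.0111, 0.1359]
tool_rot: [-0.0, 0.999, 0.054, -0.001]
contact_force: [-0.5, -0.3, -1.3]
width: 0.0438
finger_force: 41.6
```

```bash
python3 - <<'E'
from h import *
c,T=cam('wrist'); im=vision.grab_frame('wrist'); cv2.imwrite('pics/w5.png',im); np.save('w5.npy',T)
s=observe();print(s['eef_pos'],s['tool_rot'],s['width'])
E
```

```text
[0.58343896 0.01070444 0.13618203] [-2.38516194e-05  9.98557121e-01  5.36971662e-02 -5.37840973e-04] 0.04385668282805148
```

View pics/w5.png

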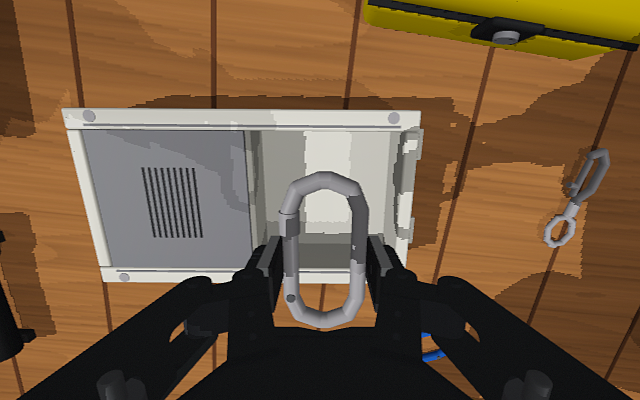

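The carabiner is held level between the pads at (325,250). The well lies at x 250..400, y 128..272, and the hatch stays at left.

```bash
python3 - <<'E'
from h import *
c=vision.calibration('wrist');T=np.load('w5.npy')
f=lambda p:ray(c,T,p,.06)[:2]
A,B,D=f((62,108)),f((421,112)),f((107,283))
u=(A-B)/np.linalg.norm(A-B); print(np.linalg.norm(A-B),np.linalg.norm(A-D),np.degrees(np.arctan2(*u[::-1])),'well',(B+D)/2-.064*u)
E
```

```text
0.2674068891903511 0.14842582421313366 95.64016138935898 well [0.58646134 0.00933149]
```

step_arm(motion=[{"grip":0.04,"tx":0.003,"ty":-0.0015,"tz":-0.03,"roll":0.0},{"grip":0.04,"tx":0.0,"ty":0.0,"tz":-0.03,"roll":0.0},{"grip":0.04,"tx":0.0,"ty":0.0,"tz":-0.02,"roll":0.0},{"grip":0.04,"tx":0.0,"ty":0.0,"tz":-0.02,"roll":0.0},{"grip":0.04,"tx":0.0,"ty":0.0,"tz":-0.015,"roll":0.0},{"grip":0.04,"tx":0.0,"ty":0.0,"tz":-0.006,"roll":0.0},{"grip":0.04,"tx":0.0,"ty":0.0,"tz":0.0,"roll":0.0}])

```text
time_s: 13.57
eef_pos: [0.586, 0.0092, 0.0145]
tool_rot: [-0.0, 0.999, 0.053, -0.001]
contact_force: [-0.5, 0.1, -1.0]
width: 0.0439
finger_force: 41.6
```

step_arm(motion=[{"grip":0.04,"tx":0.0,"ty":0.0,"tz":-0.002,"roll":0.0},{"grip":0.04,"tx":0.0,"ty":0.0,"tz":-0.002,"roll":0.0},{"grip":0.04,"tx":0.0,"ty":0.0,"tz":-0.001,"roll":0.0},{"grip":0.04,"tx":0.0,"ty":0.0,"tz":0.0,"roll":0.0}])

```text
time_s: 13.9
eef_pos: [0.5872, 0.0098, 0.011]
tool_rot: [0.0, 0.999, 0.054, 0.0]
contact_force: [0.5, 0.0, -0.8]
width: 0.044
finger_force: 41.6
```

step_arm(motion=[{"grip":0.04,"tx":0.0,"ty":0.0,"tz":-0.001,"roll":0.0},{"grip":0.04,"tx":0.0,"ty":0.0,"tz":-0.001,"roll":0.0},{"grip":0.04,"tx":0.0,"ty":0.0,"tz":0.0,"roll":0.0}])

```text
time_s: 14.15
eef_pos: [0.587, 0.0099, 0.0085]
tool_rot: [-0.0, 0.999, 0.054, -0.0]
contact_force: [-0.1, 0.2, -1.2]
width: 0.0438
finger_force: 41.6
```

step_arm(motion=[{"grip":0.04,"tx":0.0,"ty":0.0,"tz":-0.001,"roll":0.0},{"grip":0.04,"tx":0.0,"ty":0.0,"tz":-0.001,"roll":0.0},{"grip":0.04,"tx":0.0,"ty":0.0,"tz":0.0,"roll":0.0}])

```text
time_s: 14.4
eef_pos: [0.5869, 0.0099, 0.0063]
tool_rot: [-0.0, 0.999, 0.054, -0.0]
contact_force: [0.4, -0.1, -0.7]
width: 0.0443
finger_force: 41.6
```

Just above the floor; release gently and rise.

step_arm(motion=[{"grip":0.052,"tx":0.0,"ty":0.0,"tz":0.0,"roll":0.0},{"grip":0.056,"tx":0.0,"ty":0.0,"tz":0.0,"roll":0.0},{"grip":0.058,"tx":0.0,"ty":0.0,"tz":0.0,"roll":0.0},{"grip":0.058,"tx":0.0,"ty":0.0,"tz":0.0,"roll":0.0}])

```text
time_s: 14.73
eef_pos: [0.587, 0.0102, 0.0066]
tool_rot: [-0.0, 0.999, 0.054, 0.0]
contact_force: [0.4, 2.9, -0.6]
width: 0.0577
finger_force: 0.0
```

step_arm(motion=[{"grip":0.058,"tx":0.0,"ty":0.0,"tz":0.01,"roll":0.0},{"grip":0.058,"tx":0.0,"ty":0.0,"tz":0.02,"roll":0.0},{"grip":0.058,"tx":0.0,"ty":0.0,"tz":0.03,"roll":0.0},{"grip":0.058,"tx":0.0,"ty":0.0,"tz":0.03,"roll":0.0},{"grip":0.058,"tx":0.0,"ty":0.0,"tz":0.03,"roll":0.0},{"grip":0.0,"tx":-0.01,"ty":0.02,"tz":0.02,"roll":0.0},{"grip":0.0,"tx":-0.01,"ty":0.02,"tz":0.0,"roll":0.0},{"grip":0.0,"tx":-0.03,"ty":0.02,"tz":0.0,"roll":0.0},{"grip":0.0,"tx":-0.03,"ty":0.0,"tz":0.0,"roll":0.0},{"grip":0.0,"tx":0.0,"ty":0.0,"tz":0.0,"roll":0.0}])

```text
time_s: 15.57
eef_pos: [0.5024, 0.0711, 0.1468]
tool_rot: [-0.0, 0.998, 0.055, -0.002]
contact_force: [-0.2, -0.5, -0.2]
width: 0.0006
finger_force: 0.0
```

```bash
python3 - <<'E'
from h import *
c,T=cam('wrist'); im=vision.grab_frame('wrist'); cv2.imwrite('pics/w6.png',im); np.save('w6.npy',T)
s=observe();print(s['eef_pos'],s['tool_rot'],s['width'])
E
```

```text
[0.5051865  0.07034456 0.14751562] [ 1.64549850e-04  9.98529810e-01  5.42049653e-02 -1.19134171e-04] 0.0001960516342384491
```

View pics/w6.png

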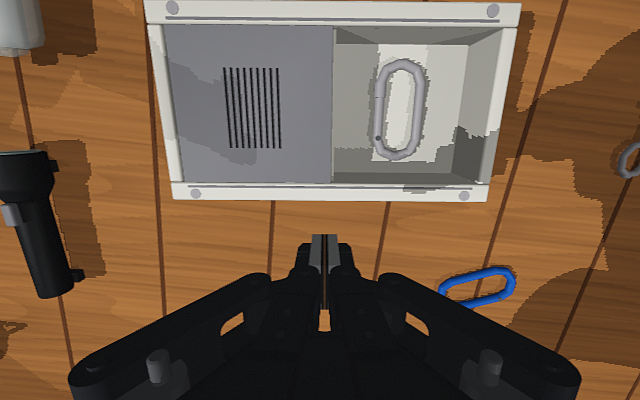

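The carabiner lies flat near the middle of the well at (400,110). Now to the hatch's ribs to close it.

step_arm(motion=[{"grip":0.0,"tx":0.023,"ty":0.022,"tz":0.0,"roll":0.0},{"grip":0.0,"tx":0.023,"ty":0.022,"tz":0.0,"roll":0.0},{"grip":0.0,"tx":0.022,"ty":0.021,"tz":-0.01,"roll":0.0},{"grip":0.0,"tx":0.0,"ty":0.0,"tz":-0.03,"roll":0.0},{"grip":0.0,"tx":0.0,"ty":0.0,"tz":-0.025,"roll":0.0},{"grip":0.0,"tx":0.0,"ty":0.0,"tz":-0.01,"roll":0.0},{"grip":0.0,"tx":0.0,"ty":0.0,"tz":0.0,"roll":0.0},{"grip":0.0,"tx":0.0,"ty":0.0,"tz":0.0,"roll":0.0}])

```text
time_s: 16.28
eef_pos: [0.5758, 0.1345, 0.0726]
tool_rot: [0.0, 0.999, 0.053, 0.001]
contact_force: [0.1, 0.6, -0.1]
width: 0.0001
finger_force: 0.0
```

step_arm(motion=[{"grip":0.0,"tx":0.0,"ty":0.0,"tz":-0.005,"roll":0.0},{"grip":0.0,"tx":0.0,"ty":0.0,"tz":-0.004,"roll":0.0},{"grip":0.0,"tx":0.0,"ty":0.0,"tz":-0.001,"roll":0.0},{"grip":0.0,"tx":0.0,"ty":0.0,"tz":0.0,"roll":0.0},{"grip":0.0,"tx":0.0,"ty":0.0,"tz":0.0,"roll":0.0}])

```text
time_s: 16.7
eef_pos: [0.5751, 0.1349, 0.0619]
tool_rot: [0.0, 0.999, 0.054, 0.0]
contact_force: [-0.7, 0.9, 0.7]
width: 0.0003
finger_force: 0.0
```

step_arm(motion=[{"grip":0.0,"tx":0.0,"ty":0.0,"tz":-0.0008,"roll":0.0},{"grip":0.0,"tx":0.0,"ty":0.0,"tz":-0.0007,"roll":0.0},{"grip":0.0,"tx":0.0,"ty":0.0,"tz":0.0,"roll":0.0}])

```text
time_s: 16.95
eef_pos: [0.575, 0.1349, 0.0601]
tool_rot: [0.0, 0.999, 0.054, 0.0]
contact_force: [-0.5, -0.1, 0.2]
width: -0.0001
finger_force: 0.1
```

step_arm(motion=[{"grip":0.0,"tx":-0.0004,"ty":0.0,"tz":-0.0007,"roll":0.0},{"grip":0.0,"tx":-0.0004,"ty":0.0,"tz":-0.0007,"roll":0.0},{"grip":0.0,"tx":-0.0003,"ty":0.0,"tz":-0.0006,"roll":0.0},{"grip":0.0,"tx":0.0,"ty":0.0,"tz":0.0,"roll":0.0}])

```text
time_s: 17.28
eef_pos: [0.575, 0.1349, 0.0596]
tool_rot: [0.0, 0.999, 0.054, 0.002]
contact_force: [0.0, -0.7, 8.6]
width: -0.0002
finger_force: 4.4
```

step_arm(motion=[{"grip":0.0,"tx":-0.0004,"ty":0.0,"tz":-0.0007,"roll":0.0},{"grip":0.0,"tx":-0.0004,"ty":0.0,"tz":-0.0007,"roll":0.0},{"grip":0.0,"tx":0.0,"ty":0.0,"tz":0.0,"roll":0.0}])

```text
time_s: 17.53
eef_pos: [0.575, 0.1349, 0.0592]
tool_rot: [0.0, 0.999, 0.054, 0.003]
contact_force: [-0.4, -0.4, 14.2]
width: -0.0001
finger_force: 7.4
```

step_arm(motion=[{"grip":0.0,"tx":-0.0002,"ty":0.0,"tz":-0.0003,"roll":0.0},{"grip":0.0,"tx":0.0003,"ty":-0.003,"tz":0.0,"roll":0.0},{"grip":0.0,"tx":0.0003,"ty":-0.003,"tz":0.0,"roll":0.0},{"grip":0.0,"tx":0.0003,"ty":-0.003,"tz":0.0,"roll":0.0},{"grip":0.0,"tx":0.0003,"ty":-0.003,"tz":0.0,"roll":0.0}])

```text
time_s: 17.95
eef_pos: [0.5761, 0.1242, 0.0591]
tool_rot: [-0.001, 0.999, 0.054, 0.003]
contact_force: [1.1, 7.6, 16.7]
width: 0.0
finger_force: 7.9
```

step_arm(motion=[{"grip":0.0,"tx":0.0004,"ty":-0.004,"tz":0.0,"roll":0.0},{"grip":0.0,"tx":0.0004,"ty":-0.004,"tz":0.0,"roll":0.0},{"grip":0.0,"tx":0.0004,"ty":-0.004,"tz":0.0,"roll":0.0},{"grip":0.0,"tx":0.0004,"ty":-0.004,"tz":0.0,"roll":0.0},{"grip":0.0,"tx":0.0004,"ty":-0.004,"tz":0.0,"roll":0.0},{"grip":0.0,"tx":0.0004,"ty":-0.004,"tz":0.0,"roll":0.0},{"grip":0.0,"tx":0.0004,"ty":-0.004,"tz":0.0,"roll":0.0},{"grip":0.0,"tx":0.0004,"ty":-0.004,"tz":0.0,"roll":0.0}])

```text
time_s: 18.62
eef_pos: [0.5793, 0.092, 0.0591]
tool_rot: [-0.001, 0.999, 0.054, 0.003]
contact_force: [1.7, 7.4, 16.7]
width: -0.0002
finger_force: 8.0
```

step_arm(motion=[{"grip":0.0,"tx":0.0004,"ty":-0.004,"tz":0.0,"roll":0.0},{"grip":0.0,"tx":0.0004,"ty":-0.004,"tz":0.0,"roll":0.0},{"grip":0.0,"tx":0.0004,"ty":-0.004,"tz":0.0,"roll":0.0},{"grip":0.0,"tx":0.0004,"ty":-0.004,"tz":0.0,"roll":0.0}])

```text
time_s: 18.95
eef_pos: [0.581, 0.0759, 0.0591]
tool_rot: [-0.001, 0.999, 0.054, 0.003]
contact_force: [1.4, 7.4, 16.5]
width: -0.0001
finger_force: 8.0
```

step_arm(motion=[{"grip":0.0,"tx":0.0004,"ty":-0.004,"tz":0.0,"roll":0.0},{"grip":0.0,"tx":0.0004,"ty":-0.004,"tz":0.0,"roll":0.0},{"grip":0.0,"tx":0.0004,"ty":-0.004,"tz":0.0,"roll":0.0},{"grip":0.0,"tx":0.0004,"ty":-0.004,"tz":0.0,"roll":0.0},{"grip":0.0,"tx":0.0004,"ty":-0.004,"tz":0.0,"roll":0.0},{"grip":0.0,"tx":0.0004,"ty":-0.004,"tz":0.0,"roll":0.0},{"grip":0.0,"tx":0.0004,"ty":-0.004,"tz":0.0,"roll":0.0},{"grip":0.0,"tx":0.0004,"ty":-0.004,"tz":0.0,"roll":0.0}])

```text
time_s: 19.62
eef_pos: [0.5842, 0.0439, 0.0591]
tool_rot: [-0.001, 0.999, 0.054, 0.003]
contact_force: [1.8, 7.6, 16.1]
width: 0.0001
finger_force: 8.1
```

step_arm(motion=[{"grip":0.0,"tx":0.0004,"ty":-0.004,"tz":0.0,"roll":0.0},{"grip":0.0,"tx":0.0004,"ty":-0.004,"tz":0.0,"roll":0.0},{"grip":0.0,"tx":0.0004,"ty":-0.004,"tz":0.0,"roll":0.0},{"grip":0.0,"tx":0.0004,"ty":-0.004,"tz":0.0,"roll":0.0},{"grip":0.0,"tx":0.0004,"ty":-0.004,"tz":0.0,"roll":0.0},{"grip":0.0,"tx":0.0002,"ty":-0.002,"tz":0.0,"roll":0.0}])

```text
time_s: 20.12
eef_pos: [0.5865, 0.0215, 0.0591]
tool_rot: [-0.0, 0.999, 0.054, 0.003]
contact_force: [1.7, 7.7, 15.1]
width: 0.0002
finger_force: 8.1
```

step_arm(motion=[{"grip":0.0,"tx":0.0002,"ty":-0.002,"tz":0.0,"roll":0.0},{"grip":0.0,"tx":0.0002,"ty":-0.002,"tz":0.0,"roll":0.0},{"grip":0.0,"tx":0.0002,"ty":-0.002,"tz":0.0,"roll":0.0},{"grip":0.0,"tx":0.0001,"ty":-0.001,"tz":0.0,"roll":0.0},{"grip":0.0,"tx":0.0001,"ty":-0.001,"tz":0.0,"roll":0.0}])

```text
time_s: 20.53
eef_pos: [0.5873, 0.0138, 0.0591]
tool_rot: [-0.0, 0.999, 0.054, 0.003]
contact_force: [1.7, 8.1, 16.3]
width: 0.0002
finger_force: 8.1
```

step_arm(motion=[{"grip":0.0,"tx":0.0001,"ty":-0.001,"tz":0.0,"roll":0.0},{"grip":0.0,"tx":0.0001,"ty":-0.001,"tz":0.0,"roll":0.0}])

```text
time_s: 20.7
eef_pos: [0.5874, 0.0118, 0.0591]
tool_rot: [-0.0, 0.999, 0.054, 0.003]
contact_force: [1.5, 7.6, 16.9]
width: 0.0001
finger_force: 8.1
```

step_arm(motion=[{"grip":0.0,"tx":0.0001,"ty":-0.001,"tz":0.0,"roll":0.0},{"grip":0.0,"tx":0.0001,"ty":-0.001,"tz":0.0,"roll":0.0}])

```text
time_s: 20.87
eef_pos: [0.5874, 0.0103, 0.0591]
tool_rot: [-0.001, 0.999, 0.054, 0.003]
contact_force: [0.8, 10.6, 17.1]
width: 0.0002
finger_force: 8.6
```

The drag has risen to the skid limit, so the hatch is at its stop. Lift and look.

step_arm(motion=[{"grip":0.0,"tx":0.0001,"ty":-0.001,"tz":0.0,"roll":0.0},{"grip":0.0,"tx":0.0,"ty":0.0,"tz":0.0,"roll":0.0}])

```text
time_s: 21.03
eef_pos: [0.5874, 0.0094, 0.059]
tool_rot: [-0.001, 0.999, 0.054, 0.003]
contact_force: [0.5, 10.1, 17.0]
width: -0.0001
finger_force: 8.6
```

step_arm(motion=[{"grip":0.0,"tx":0.0,"ty":0.0,"tz":0.005,"roll":0.0},{"grip":0.0,"tx":0.0,"ty":0.0,"tz":0.03,"roll":0.0},{"grip":0.0,"tx":0.0,"ty":0.0,"tz":0.04,"roll":0.0},{"grip":0.0,"tx":-0.03,"ty":0.01,"tz":0.03,"roll":0.0},{"grip":0.0,"tx":-0.03,"ty":0.01,"tz":0.01,"roll":0.0},{"grip":0.0,"tx":-0.02,"ty":0.01,"tz":0.0,"roll":0.0},{"grip":0.0,"tx":0.0,"ty":0.0,"tz":0.0,"roll":0.0},{"grip":0.0,"tx":0.0,"ty":0.0,"tz":0.0,"roll":0.0}])

```text
time_s: 21.7
eef_pos: [0.5065, 0.0377, 0.1705]
tool_rot: [0.0, 0.999, 0.054, 0.0]
contact_force: [-0.7, -0.7, -0.1]
width: 0.0001
finger_force: 0.0
```

```bash
python3 - <<'E'
from h import *
im=vision.grab_frame('wrist'); cv2.imwrite('pics/w7.png',im)
E
```

```text
(no output)
```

View pics/w7.png

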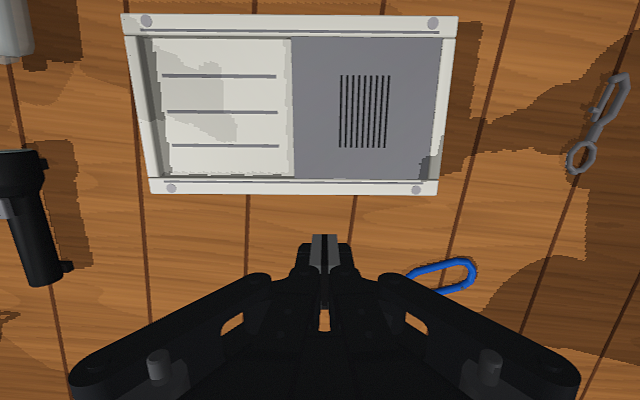

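The hatch is home, flush against the -y end with no gap at (438,110), and the arm is clear.

```bash
python3 -c "
from h import *
print(finish_job())"
```

```text
the job is handed in; nothing more can be done
None
```

The stainless carabiner is in the well with the hatch slid fully home. I handed the job in at about 22 s; the highest hatch force I read was about 20 N, and no verdict came back.

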